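# Unlock the autosampler dock and hold up the vial rack

### The arm

A 7-joint arm with a two-finger parallel gripper is mounted at the origin on the work surface. World frame = base frame: x ahead of the robot, y to its left, z up, the work surface at z = 0. Lengths are in m, angles in degrees, forces in N, time in s.
With the tool pointing down it reaches from about 0.425 to 0.875 m from the base axis. Payload 4.7 kg.
Tool frame: the origin (TCP) lies on the mounting face of the last link; the fingertips stand 182 mm ahead of it and the grasp point (between the pads) lies 164 mm ahead of it; z points along the fingers, y is the line along which they close (so a half turn about z gives the same grasp; the last joint's range is limited). The gripper opens to 87 mm and grips with 3 to 60 N. Pads are 19 mm wide; open, the fingers measure 117 mm over their backs; the gripper's body (75 mm by 190 mm) begins 51 mm behind the grasp point.
Start: joints at [-75.911, 18.392, -4.016, 83.108, 1.295, 78.541, -3.26], TCP at [0.149, 0.633, 0.405] pointing down, gripper open.
Joint ranges: [-163.93, 163.93], [-17.29, 119.83], [-79.2, 71.16], [3.27, 140.29], [-89.18, 269.18], [5.43, 117.66], [-154.24, 154.24]. Speed limits (degrees/s): [147.25, 147.25, 180, 180, 180, 180, 180].

### API

Orientations are given as [roll, pitch, yaw] about the fixed x, y, z axes, in that order (R = Rz(yaw) Ry(pitch) Rx(roll)).
In Python, from cell import env gives the robot as it stands.
- The arm moves only by the tool servo_tool, never from a script. Its argument "plan" is a list of rows, each an object with "xyz": the shift along the tool's x, y, z in cm, a list of three; "twist": the turn, a rotation vector about the tool's x, y, z in degrees, a list of three; "jaw": the closure, from 0 (fully open) to 1 (shut). In form: [{"xyz": [x, y, z], "twist": [wx, wy, wz], "jaw": jaw}, ...]. A call has 1 to 10 rows; each row is the pose to reach, as a shift and turn from the pose commanded when the call began, along the tool's axes at that moment; what a row does not reach only later rows make up. A row lasts 1/12 s, in which the tool goes at most 41.7 mm and 7.16 degrees, less where a joint would pass 70% of its speed; a pose out of reach is approached as far as the arm can. A call with a gripper value outside its range is refused whole. The fingers move at their own pace and stop on an object; "newtons" is the grip in N (left out, the last holds). Time passes only in rows, so rows that repeat a pose let the fingers close. It gives the time, the measured TCP pose, the force, the opening and the grip force at its end, in the units of the state.
- env.get_obs(): the state, without advancing time (a new reading comes with each control period).
- env.read_camera(name): name is "side" or "top" or "wrist"; returns a dict with "img" (480x640x3 uint8, red, green, blue), "camera_matrix" (3x3 intrinsics, pixels), "R" (3x3) and "t" (3): a world point X has camera coordinates R X + t. Camera axes: x right, y down, z forward; pixel columns grow to the right and rows downward; lengths in m; the calibration is good to about 2 mm. A picture is of the moment at which its call begins. There is no depth.
- env.sign_off(): hands the job in; it is judged then, once.
The state is a dict: "time_s": time; "qpos": joint angles; "joint_velocities": joint speeds; "effort": joint torques, N m; "tool_pos": TCP position; "tool_rot": TCP orientation; "force": force on the tool from outside, world axes, zero at the start; "wrist_torque": the same for the moment, N m; "grip_width": finger opening in m; "grasp_force": force on a finger pad.
Only numpy, scipy, OpenCV 4.12 (cv2) and the standard library are available. Lean on these libraries where they do the work, as an engineer would, in place of code of your own. Each camera call takes 0.05 s, during which the arm holds its last target. There are 200 camera calls.

### The job

Push the red tab of the dock's locking carriage away from the vial rack until it snaps into its open detent, then take the rack by its blue handle, lift it straight up to about 10 cm above its seat and keep it there, level and steady, with all its vials in their pockets. Finish while still holding the rack in the air over the dock: do not put it down. Do not knock or shift anything else on the bench.

Things in the scene. Friction and masses are not known exactly. Their poses are not given: they have to be found in the camera images.
- dock: Grey docking plate fixed to the bench, 12 mm thick, x -75..75, y -240..95 mm in its frame, turned up to 0.45 rad. Origin: underside, below the centre of the rack seat; locking carriage at the -y end. z up. Black guides 18 mm high around the seat (2 mm play): the rack leaves straight up. A low plunger turret (top 36 mm above the bench) stands at x = 51 to 74, y = -150.
- seat (a point): Centre of the rack seat, on the top face of the dock plate (12 mm above the bench); axes as the dock.
- carriage (a joint): Travel (m) of the locking carriage along the dock's -y (away from the rack). At 0 its plate overhangs the rack's foot by 20 mm and blocks lifting; starts at 0 to 0.012. It slides with 1.5 N to 0.038, where a ridge meets the sprung plunger (about 6 N to push over, passed at 0.045); then the spring draws it to its end stop at 0.050 (detent engaged, open, held by some 6 N).
- tab_face (a point): Centre of the rack-side face of the carriage's red upright tab; moves with it; in the dock frame at x = 0, y = -150 mm minus travel, z = 53. Tab 50 mm wide (dock x), 8 mm thick (dock y), free from 28 to 73 mm above the bench. Between rack foot and this face 54 mm are free along y at travel 0, above the carriage plate (top 28 mm above the bench).
- rack: White vial rack with blue bridge handle, loose, 0.24 to 0.45 kg plus vials, in the dock seat. Block 80 (x) x 140 (y) x 40 mm high; a 6 mm thick foot reaches to y = -96 under the carriage. Six 25 mm square pockets, floor 8 mm above the underside, at x = +-21, y = -40, 0, 40 mm. Origin: centre of the underside; axes as the dock while seated, z up.
- handle (a point): Centre of the rack's blue handle bar, 100 mm above the rack's underside. Bar along the rack's y: 134 mm long, 14 mm wide (x), 16 mm high, flat-sided, on posts at y = +-62 mm; free below it down to the vial caps (56 mm above the underside). The centre of mass lies within about 8 mm of straight below.
- vial0: Amber glass vial with silver cap, 22 mm diameter, 48 mm tall, about 20 g, loose in the rack's pocket at x = -21, y = 40 mm; its top stands 56 mm above the rack's underside. Origin: centre of its underside, z up.
- vial1: Amber glass vial with blue cap, 22 mm diameter, 48 mm tall, about 20 g, loose in the rack's pocket at x = 21, y = 40 mm; its top stands 56 mm above the rack's underside. Origin: centre of its underside, z up.
- vial2: Amber glass vial with black cap, 22 mm diameter, 48 mm tall, about 20 g, loose in the rack's pocket at x = -21, y = 0 mm; its top stands 56 mm above the rack's underside. Origin: centre of its underside, z up.
- vial3: Amber glass vial with yellow cap, 22 mm diameter, 48 mm tall, about 20 g, loose in the rack's pocket at x = 21, y = -40 mm; its top stands 56 mm above the rack's underside. Origin: centre of its underside, z up.
- spare_vial: Bystander: clear vial with black cap, 22 mm diameter, 48 mm tall, on the bench just off the dock's +x edge. Origin: centre of its underside.
- reagent: Bystander: clear reagent bottle with red cap, 70 mm diameter, 130 mm tall, on the bench. Origin: centre of its underside.
- amber_jar: Bystander: amber jar with black lid, 64 mm diameter, 90 mm tall, on the bench. Origin: centre of its underside.
- beaker: Bystander: glass beaker, 72 mm diameter, 90 mm tall, on the bench. Origin: centre of its underside.
- tip_box: Bystander: blue pipette tip box, 85 x 120 x 62 mm, on the bench. Origin: centre of its underside.
Things that resemble listed ones, but are neither listed nor needed, are in the scene too. Leave any turquoise look-alike of the rack alone.

How it is judged (in metres and radians):
On the way, in this order (a step that is already met when the one before it is completed fails the run):
1. the carriage sits in its open detent while the rack is still on its seat (value of joint carriage above 0.047 m and z of rack in the frame of seat below 0.02 m), for 0.2 s.
2. the rack hangs level in the gripper 70 to 150 mm above its seat (z of rack in the frame of seat between 0.07 and 0.15 m and horizontal distance between rack and seat below 0.05 m and angle between rack's own z axis and vertical below 0.1 rad and contact force between rack and the fingers above 2 N), for 0.2 s.
At the end, for the whole second after the job is handed in: Ends holding: carriage past 47 mm; rack underside 70 to 150 mm above the seat, within 50 mm of over its centre, tilted under 0.10 rad, slower than 0.02 m/s and 0.15 rad/s, finger force over 2 N, dock not touched; the four vials down in their pockets (under 20 mm up) (all of step 2 and value of joint carriage above 0.047 m and linear speed of rack below 0.02 m/s and angular speed of rack below 0.15 rad/s and contact force between rack and dock below 0.1 N and z of vial0 in the frame of rack between 0 and 0.02 m and angle between each of vial0, vial1, vial2, vial3's own z axis and vertical below 0.3 rad and horizontal distance between each of vial0, vial1, vial2, vial3 and rack below 0.06 m and z of vial1 in the frame of rack between 0 and 0.02 m and z of vial2 in the frame of rack between 0 and 0.02 m and z of vial3 in the frame of rack between 0 and 0.02 m); the arm keeps its last pose, push and grip.
It fails at once if a bystander was shifted more than 30 mm or tipped over (distance of any of spare_vial, reagent, amber_jar, beaker, tip_box from where it was at the start of the episode above 0.03 m or angle between any of spare_vial, reagent, amber_jar, beaker, tip_box's own z axis and vertical above 0.5 rad).
It fails at once if the rack was tipped more than 20 degrees (angle between rack's own z axis and vertical above 0.35 rad).
It fails at once if a vial left its pocket (z of any of vial0, vial1, vial2, vial3 in the frame of rack above 0.03 m).
It also fails if it takes over 51 s, if anything falls off the work surface, if the arm or the gripper's body presses on something with over 40 N, if the wrist force passes 120 N, or if a joint passes its speed limit or range.

## Working session

There is one attempt and no reset: what is moved stays moved. The work goes in short steps, Python scripts to look and compute and a tool call to move; the robot and the scene stay as the last step left them, time stands still between calls to the robot, and variables do not carry over. Pictures are saved under pics/ and viewed, at most 10 in all, crops included, and the job is handed in when it is done.

Besides the shell and the picture viewer there is one more tool, called after "Request:" as name([rows], argument=value, ...), one row to a line, values as JSON. servo_tool: Moves the arm, as the interface text tells. Its arguments: {"type":"object","properties":{"plan":{"type":"array","items":{"type":"object","properties":{"xyz":{"type":"array","items":{"type":"number"}},"twist":{"type":"array","items":{"type":"number"}},"jaw":{"type":"number"}}}},"newtons":{"type":"number"}},"required":["plan"]}

```bash
mkdir -p pics
python3 - <<'E'
from cell import env
import cv2,pickle
o=env.get_obs();print(o)
for n in("top","side"):
    c=env.read_camera(n);cv2.imwrite(f"pics/{n}0.png",c["img"][:,:,::-1]);pickle.dump(c,open(f"{n}.pkl","wb"));print(n,c["camera_matrix"],c["R"],c["t"])
E
```

```text
{'time_s': 0.0, 'qpos': array([-75.91241143,  18.44170988,  -4.01586071,  83.17355677,
         1.29579667,  78.53849376,  -3.26013162]), 'joint_velocities': array([ 0.07609807,  0.03045718,  0.06949661,  0.04248271, -0.07083997,
       -0.07559671, -0.008904  ]), 'effort': array([ 8.70817366e-04, -4.91294324e+01, -4.03561899e-01, -3.12526417e+01,
       -6.40653865e-02,  4.36762290e-02,  1.58365160e-04]), 'tool_pos': array([0.14929674, 0.63243189, 0.40364295]), 'tool_rot': array([-1.79891523e+02,  6.20035560e-03,  1.66722477e+02]), 'force': array([ 0.34881681, -0.35799198, -0.72084216]), 'wrist_torque': array([-0.01660281,  0.03653918,  0.0114161 ]), 'grasp_force': 0.0, 'grip_width': 0.08709275179099163}
top [[478.05231567   0.         319.16974815]
 [  0.         478.05231567 250.34829411]
 [  0.           0.           1.        ]] [[ 0.06713628 -0.99774064  0.00251748]
 [-0.97360296 -0.06606336 -0.21847865]
 [ 0.21815134  0.01221682 -0.97583848]] [-0.04070073  0.51489896  1.18897326]
side [[459.32247226   0.         322.50512413]
 [  0.         459.32247226 233.27475386]
 [  0.           0.           1.        ]] [[-0.6973073  -0.71674529  0.00622233]
 [-0.38166618  0.36393948 -0.84963462]
 [ 0.60670706 -0.59483128 -0.52733509]] [0.35154931 0.28031044 0.66960999]
```

View pics/top0.png

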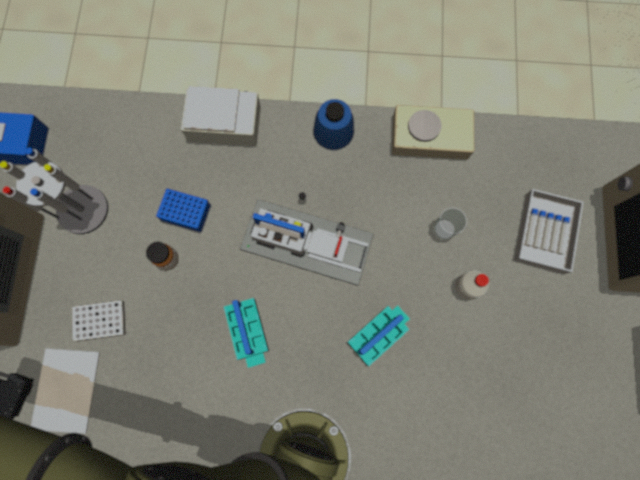

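View pics/side0.png

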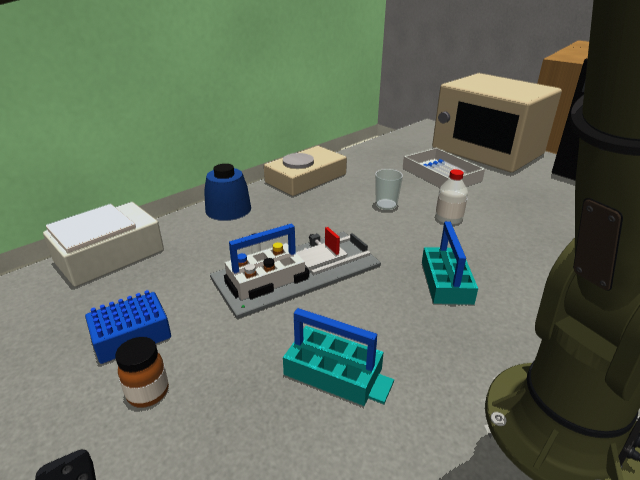

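The top view shows the white rack at about (280,230), the red tab at (338,246) and the spare vial at (302,198). The dock's -y end points right in the image, which is roughly world -y. The two turquoise look-alikes are nearer the base. Next I'll segment the handle and tab in both views.

```bash
cat > h.py <<'E'
import numpy as np,cv2
def ray(c,px,z):
    d=c["R"].T@np.linalg.solve(c["camera_matrix"],np.array([*px,1.]));o=-c["R"].T@c["t"]
    return o+d*(z-o[2])/d[2]
def proj(c,X):
    p=c["camera_matrix"]@(c["R"]@np.asarray(X,float)+c["t"]);return p[:2]/p[2]
def blob(c,kind,roi):
    x0,y0,x1,y1=roi;h=cv2.cvtColor(c["img"],cv2.COLOR_RGB2HSV)[y0:y1,x0:x1].astype(int)
    H,S,V=h[...,0],h[...,1],h[...,2]
    m=((H>100)&(H<130) if kind=="blue" else (H<8)|(H>172))&(S>150)&(V>70)
    n,l,s,ce=cv2.connectedComponentsWithStats(m.astype(np.uint8))
    i=1+np.argmax(s[1:,4]);ys,xs=np.nonzero(l==i);p=np.c_[xs+x0,ys+y0].astype(np.float32)
    return p
E
python3 - <<'E'
import pickle,cv2,numpy as np
from h import *
t=pickle.load(open("top.pkl","rb"));s=pickle.load(open("side.pkl","rb"))
b=blob(t,"blue",(240,195,320,250));r=blob(t,"red",(320,225,360,270))
print("handle rect",cv2.minAreaRect(b),"tab",cv2.minAreaRect(r),len(b),len(r))
bx=cv2.boxPoints(cv2.minAreaRect(b));print(bx)
# dock corners
for p in[(260,202),(373,237),(358,283),(241,250)]:print(p,ray(t,p,.012).round(3))
c=cv2.minAreaRect(b)[0];print("handle",ray(t,c,.118).round(3))
for q in bx:print(ray(t,q,.118).round(3))
print("tab",ray(t,cv2.minAreaRect(r)[0],.06).round(3))
for q in cv2.boxPoints(cv2.minAreaRect(r)):print(q,ray(t,q,.07).round(3))
a=cv2.resize(t["img"][190:295,230:385],None,fx=5,fy=5,interpolation=cv2.INTER_CUBIC)
cv2.imwrite("pics/c0.png",a[:,:,::-1])
E
```

```text
handle rect ((278.5619812011719, 221.59783935546875), (51.41642761230469, 9.154260635375977), 16.46001434326172) tab ((337.79998779296875, 245.60000610351562), (1.2649110555648804, 17.708751678466797), 18.43494987487793) 254 25
[[252.61044 218.70306]
 [255.20425 209.92398]
 [304.51352 224.49261]
 [301.9197  233.2717 ]]
(260, 202) [0.652 0.167 0.012]
(373, 237) [ 0.574 -0.149  0.012]
(358, 283) [ 0.445 -0.114  0.012]
(241, 250) [0.513 0.205 0.012]
handle [0.57  0.1   0.118]
[0.573 0.166 0.118]
[0.596 0.161 0.118]
[0.567 0.034 0.118]
[0.543 0.039 0.118]
tab [ 0.532 -0.054  0.06 ]
[334.4 253.8] [ 0.507 -0.046  0.07 ]
[339.99997 237.00002] [ 0.553 -0.058  0.07 ]
[341.19998 237.40001] [ 0.552 -0.061  0.07 ]
[335.6 254.2] [ 0.506 -0.049  0.07 ]
```

View pics/c0.png

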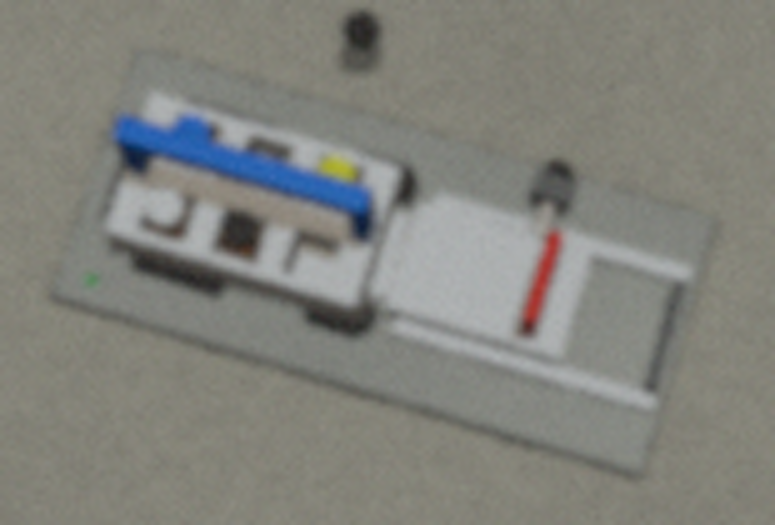

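The enlarged crop gives the dock corners at full-image pixels (259,200), (373,233), (359,284) and (240,250). The tab is next to the turret and the handle runs along the rack. From these, the dock yaw is about -14°, the seat is near (0.563, 0.098), and the tab lies about 154 mm from the seat, so travel is close to 0. I'll fly high to above the gap with tool yaw 76°.

Request:
servo_tool([
  {"xyz": [-52.5, -55.5, 0], "twist": [0, 0, 90.5], "jaw": 1},
  {"xyz": [-52.5, -55.5, 0], "twist": [0, 0, 90.5], "jaw": 1},
  {"xyz": [-52.5, -55.5, 0], "twist": [0, 0, 90.5], "jaw": 1},
  {"xyz": [-52.5, -55.5, 0], "twist": [0, 0, 90.5], "jaw": 1},
  {"xyz": [-52.5, -55.5, 0], "twist": [0, 0, 90.5], "jaw": 1},
  {"xyz": [-52.5, -55.5, 0], "twist": [0, 0, 90.5], "jaw": 1},
  {"xyz": [-52.5, -55.5, 0], "twist": [0, 0, 90.5], "jaw": 1},
  {"xyz": [-52.5, -55.5, 0], "twist": [0, 0, 90.5], "jaw": 1},
  {"xyz": [-52.5, -55.5, 0], "twist": [0, 0, 90.5], "jaw": 1},
  {"xyz": [-52.5, -55.5, 0], "twist": [0, 0, 90.5], "jaw": 1},
])

```text
time_s: 0.93
tool_pos: [0.3589, 0.2701, 0.4045]
tool_rot: [-180.0, -0.0, 94.8]
force: [-0.2, 0.7, 0.2]
grip_width: 0.0283
grasp_force: 0.0
```

```bash
cat > go.py <<'E'
import sys,numpy as np
from scipy.spatial.transform import Rotation as Ro
from cell import env
def delta(p,yaw):
    o=env.get_obs();R=Ro.from_euler('xyz',o["tool_rot"],degrees=True);T=Ro.from_euler('xyz',[180,0,yaw],degrees=True)
    print("t",o["time_s"],"pos",o["tool_pos"].round(4),"rot",o["tool_rot"].round(2),"F",o["force"].round(1))
    print("xyz cm",(R.inv().apply(np.array(p)-o["tool_pos"])*100).round(2),"twist",(R.inv()*T).as_rotvec(degrees=True).round(2))
if __name__=="__main__": a=list(map(float,sys.argv[1:]));delta(a[:3],a[3])
E
python3 go.py .532 -.0286 .405 76.1
```

```text
t 0.9333 pos [0.3589 0.2701 0.4045] rot [-1.7999e+02 -1.0000e-02  9.4760e+01] F [-0.2  0.7  0.2]
xyz cm [-31.21  14.77  -0.06] twist [-1.000e-02 -1.000e-02  1.866e+01]
```

Request:
servo_tool([
  {"xyz": [-31.2, 14.8, 0], "twist": [0, 0, 18.7], "jaw": 1},
  {"xyz": [-31.2, 14.8, 0], "twist": [0, 0, 18.7], "jaw": 1},
  {"xyz": [-31.2, 14.8, 0], "twist": [0, 0, 18.7], "jaw": 1},
  {"xyz": [-31.2, 14.8, 0], "twist": [0, 0, 18.7], "jaw": 1},
  {"xyz": [-31.2, 14.8, 0], "twist": [0, 0, 18.7], "jaw": 1},
  {"xyz": [-31.2, 14.8, 0], "twist": [0, 0, 18.7], "jaw": 1},
  {"xyz": [-31.2, 14.8, 0], "twist": [0, 0, 18.7], "jaw": 1},
  {"xyz": [-31.2, 14.8, 0], "twist": [0, 0, 18.7], "jaw": 1},
  {"xyz": [-31.2, 14.8, 0], "twist": [0, 0, 18.7], "jaw": 1},
  {"xyz": [-31.2, 14.8, 0], "twist": [0, 0, 18.7], "jaw": 1},
])

```text
time_s: 1.77
tool_pos: [0.5344, -0.0298, 0.4045]
tool_rot: [180.0, 0.1, 76.0]
force: [0.2, -0.6, 0.2]
grip_width: 0.0007
grasp_force: 0.0
```

```bash
python3 go.py .532 -.0286 .405 76.1
python3 - <<'E'
from cell import env
import cv2,pickle
c=env.read_camera("wrist");cv2.imwrite("pics/w0.png",c["img"][:,:,::-1]);pickle.dump(c,open("w.pkl","wb"))
E
```

```text
t 1.7667 pos [ 0.5344 -0.0298  0.4045] rot [1.7996e+02 1.5000e-01 7.5960e+01] F [ 0.2 -0.6  0.2]
xyz cm [ 0.06 -0.26 -0.05] twist [ 0.04  0.15 -0.14]
```

View pics/w0.png

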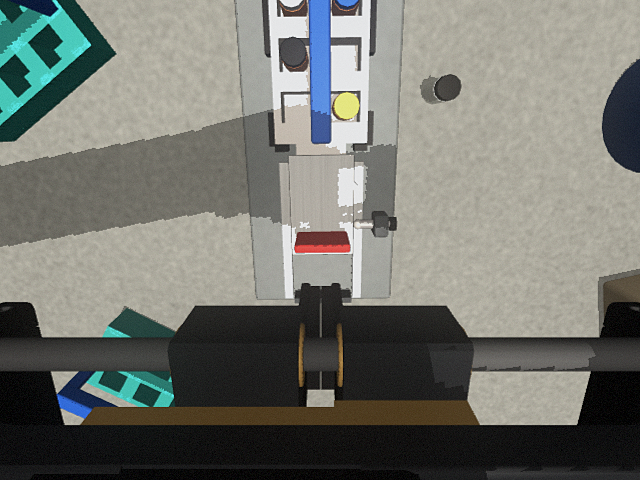

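The wrist view shows the handle bar at columns 311–331 with its end at row 142, and the red tab at (295–351, 232–252). The dock edges run nearly vertical in the image, so the yaw is close. I'll localise these points.

Run:
```python
import pickle
from h import *
c=pickle.load(open("w.pkl","rb"));print("cam",(-c["R"].T@c["t"]).round(3))
r=blob(c,"red",(280,215,370,270));x,y=r.T
print(x.min(),x.max(),y.min(),y.max())
def rgb(u):return [tuple(c["img"][v,u]) for v in range(228,258,3)]
print(rgb(322))
for p in[(295,252),(351,252),(298,233),(349,233)]:print("tab",p,"z.073",ray(c,p,.073).round(4),"z.028",ray(c,p,.028).round(4))
for p in[(312,142),(331,142),(310,0),(330,0)]:print("handle",p,ray(c,p,.12).round(4))
for p in[(257,298),(390,298),(236,0),(404,0)]:print("dock",p,ray(c,p,.012).round(4))
```

```text
cam [0.554 0.052 0.385]
295.0 349.0 243.0 252.0
[(np.uint8(172), np.uint8(165), np.uint8(157)), (np.uint8(148), np.uint8(125), np.uint8(118)), (np.uint8(103), np.uint8(57), np.uint8(52)), (np.uint8(103), np.uint8(53), np.uint8(48)), (np.uint8(104), np.uint8(54), np.uint8(50)), (np.uint8(97), np.uint8(49), np.uint8(48)), (np.uint8(215), np.uint8(77), np.uint8(69)), (np.uint8(222), np.uint8(80), np.uint8(73)), (np.uint8(214), np.uint8(112), np.uint8(114)), (np.uint8(170), np.uint8(171), np.uint8(161))]
tab (295, 252) z.073 [ 0.5056 -0.048   0.073 ] z.028 [ 0.4987 -0.0624  0.028 ]
tab (351, 252) z.073 [ 0.5542 -0.0602  0.073 ] z.028 [ 0.5543 -0.0764  0.028 ]
tab (298, 233) z.073 [ 0.5128 -0.0316  0.073 ] z.028 [ 0.5069 -0.0436  0.028 ]
tab (349, 233) z.073 [ 0.5563 -0.0425  0.073 ] z.028 [ 0.5568 -0.0561  0.028 ]
handle (312, 142) [0.5455 0.0422 0.12  ]
handle (331, 142) [0.5583 0.0389 0.12  ]
handle (310, 0) [0.5657 0.1255 0.12  ]
handle (330, 0) [0.5778 0.1224 0.12  ]
dock (257, 298) [ 0.4409 -0.1096  0.012 ]
dock (390, 298) [ 0.5846 -0.1457  0.012 ]
dock (236, 0) [0.5076 0.1711 0.012 ]
dock (404, 0) [0.6508 0.1353 0.012 ]
```

Consistent fit: dock yaw is -13.6° and the seat is about (0.568, 0.106). The tab face sits at dock y ≈ -157, so travel is about 7 mm. The dock end comes out at -240, as specified. Next I descend into the gap.

Request:
servo_tool([
  {"xyz": [1.0, 0.1, 3.5], "twist": [0, 0, -0.4], "jaw": 1},
  {"xyz": [1.0, 0.1, 7], "twist": [0, 0, -0.4], "jaw": 1},
  {"xyz": [1.0, 0.1, 10.5], "twist": [0, 0, -0.4], "jaw": 1},
  {"xyz": [1.0, 0.1, 13.5], "twist": [0, 0, -0.4], "jaw": 1},
  {"xyz": [1.0, 0.1, 16], "twist": [0, 0, -0.4], "jaw": 1},
  {"xyz": [1.0, 0.1, 17.7], "twist": [0, 0, -0.4], "jaw": 1},
  {"xyz": [1.0, 0.1, 17.7], "twist": [0, 0, -0.4], "jaw": 1},
  {"xyz": [1.0, 0.1, 17.7], "twist": [0, 0, -0.4], "jaw": 1},
])

```text
time_s: 2.48
tool_pos: [0.5362, -0.0142, 0.2271]
tool_rot: [-179.9, 0.0, 76.9]
force: [0.6, -0.4, -0.2]
grip_width: 0.0002
grasp_force: 0.0
```

```bash
python3 go.py .5374 -.0204 .227 76.4
```

```text
t 2.4833 pos [ 0.5362 -0.0142  0.2271] rot [-1.7986e+02  1.0000e-02  7.6930e+01] F [ 0.6 -0.4 -0.2]
xyz cm [-0.58  0.26  0.01] twist [-0.14  0.01  0.53]
```

Request:
servo_tool([
  {"xyz": [-1.0, 0.2, 0], "twist": [0, 0, 0.5], "jaw": 1},
  {"xyz": [-2.0, 0.2, 0], "twist": [0, 0, 0.5], "jaw": 1},
  {"xyz": [-2.8, 0.2, 0], "twist": [0, 0, 0.5], "jaw": 1},
  {"xyz": [-3.5, 0.2, 0], "twist": [0, 0, 0.5], "jaw": 1},
  {"xyz": [-4.2, 0.2, 0], "twist": [0, 0, 0.5], "jaw": 1},
  {"xyz": [-4.8, 0.2, 0], "twist": [0, 0, 0.5], "jaw": 1},
  {"xyz": [-5.2, 0.2, 0], "twist": [0, 0, 0.5], "jaw": 1},
  {"xyz": [-5.2, 0.2, 0], "twist": [0, 0, 0.5], "jaw": 1},
])

```text
time_s: 3.15
tool_pos: [0.5267, -0.0683, 0.2278]
tool_rot: [-180.0, 0.0, 76.2]
force: [1.3, -0.7, 0.5]
grip_width: 0.0001
grasp_force: 0.0
```

```bash
cat >> go.py <<'E'
    d=env.get_obs()["tool_pos"][:2]-[.568,.106];print("dock x,y",(d@np.array([[.972,.235],[-.235,.972]])).round(4))
E
python3 go.py .5374 -.0204 .227 76.4
```

```text
File "go.py", line 9
    d=env.get_obs()["tool_pos"][:2]-[.568,.106];print("dock x,y",(d@np.array([[.972,.235],[-.235,.972]])).round(4))
IndentationError: unexpected indent
```

Request:
servo_tool([
  {"xyz": [-0.4, 0, 0], "twist": [0, 0, 0], "jaw": 1},
  {"xyz": [-0.8, 0, 0], "twist": [0, 0, 0], "jaw": 1},
  {"xyz": [-1.2, 0, 0], "twist": [0, 0, 0], "jaw": 1},
  {"xyz": [-1.2, 0, 0], "twist": [0, 0, 0], "jaw": 1},
  {"xyz": [-1.2, 0, 0], "twist": [0, 0, 0], "jaw": 1},
])

```text
time_s: 3.57
tool_pos: [0.5238, -0.0793, 0.2275]
tool_rot: [-180.0, 0.1, 76.3]
force: [0.1, -0.1, 0.8]
grip_width: 0.0006
grasp_force: 0.0
```

```bash
sed -i 's/^    d=env/d=env/' go.py && python3 go.py .5374 -.0204 .227 76.4;  python3 - <<'E'
from cell import env
import cv2,pickle
c=env.read_camera("wrist");cv2.imwrite("pics/w1.png",c["img"][:,:,::-1]);pickle.dump(c,open("w.pkl","wb"))
E
```

```text
t 3.5667 pos [ 0.5238 -0.0793  0.2275] rot [-1.7996e+02  6.0000e-02  7.6260e+01] F [ 0.1 -0.1  0.8]
xyz cm [ 6.05 -0.08  0.04] twist [-0.04  0.06 -0.14]
dock x,y [ 0.0006 -0.1905]
```

View pics/w1.png

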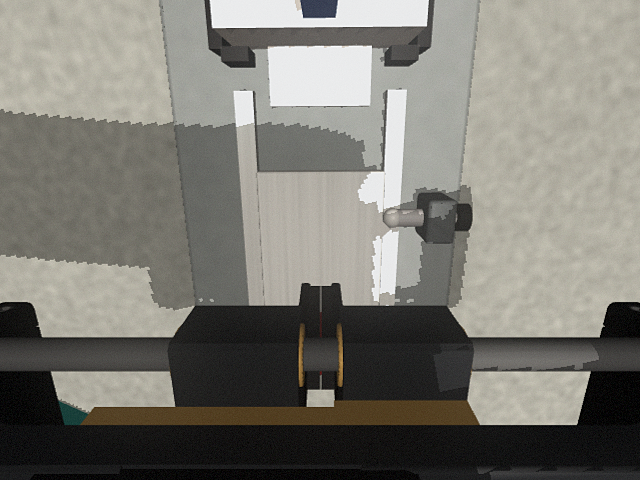

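The wrist view shows the carriage's front edge at row 171, well clear of the rack foot, which ends at row 106. The force has dropped to zero, which suggests it snapped open. I'll check that numerically.

Run:
```python
import pickle
from h import *
c=pickle.load(open("w.pkl","rb"))
M=np.array([[.972,.235],[-.235,.972]])
for n,p,z in[("carriage edge",(320,171),.028),("foot",(320,106),.018),("foot l",(269,106),.018),("foot r",(371,106),.018)]:
    print(n,((ray(c,p,z)[:2]-[.568,.106])@M).round(4))
```

```text
carriage edge [-0.0006 -0.1276]
foot [-0.0005 -0.0976]
foot l [-0.0253 -0.0975]
foot r [ 0.0242 -0.0976]
```

Request:
servo_tool([
  {"xyz": [-0.2, 0, 0], "twist": [0, 0, 0], "jaw": 1},
  {"xyz": [-0.4, 0, 0], "twist": [0, 0, 0], "jaw": 1},
  {"xyz": [-0.4, 0, 0], "twist": [0, 0, 0], "jaw": 1},
])

```text
time_s: 3.87
tool_pos: [0.5234, -0.0812, 0.2276]
tool_rot: [-180.0, -0.1, 76.4]
force: [0.7, 4.7, -1.2]
grip_width: 0.0006
grasp_force: 2.2
```

The edge-to-foot gap is 30 mm, so travel is 50 mm, and the end-stop contact shows as a 4.7 N reaction. The detent is open. Now I back off, rise and move over the handle.

Request:
servo_tool([
  {"xyz": [1.5, 0, 0], "twist": [0, 0, 0], "jaw": 1},
  {"xyz": [2, 0, -3.5], "twist": [0, 0, 0], "jaw": 1},
  {"xyz": [2.5, 0, -7], "twist": [0, 0, 0], "jaw": 0.5},
  {"xyz": [3.5, 0, -10.5], "twist": [0, 0, 0], "jaw": 0},
  {"xyz": [7, 0, -10.5], "twist": [0, 0, 0], "jaw": 0},
  {"xyz": [10.5, 0, -10.5], "twist": [0, 0, 0], "jaw": 0},
  {"xyz": [14, 0, -10.5], "twist": [0, 0, 0], "jaw": 0},
  {"xyz": [17.2, 0, -10.5], "twist": [0, 0, 0], "jaw": 0},
  {"xyz": [19.2, 0, -10.5], "twist": [0, 0, 0], "jaw": 0},
  {"xyz": [19.2, 0, -10.5], "twist": [0, 0, 0], "jaw": 0},
])

```text
time_s: 4.7
tool_pos: [0.569, 0.11, 0.3323]
tool_rot: [-180.0, -0.1, 76.8]
force: [-0.9, 0.1, -0.0]
grip_width: 0.0458
grasp_force: 0.0
```

Request:
servo_tool([
  {"xyz": [0, 0, 0], "twist": [0, 0, 0], "jaw": 0},
  {"xyz": [0, 0, 0], "twist": [0, 0, 0], "jaw": 0},
])

```text
time_s: 4.87
tool_pos: [0.5687, 0.1027, 0.3326]
tool_rot: [-180.0, 0.1, 76.2]
force: [-0.2, -0.2, 0.4]
grip_width: 0.0592
grasp_force: 0.0
```

```bash
python3 go.py .5675 .1045 .276 76.4;  python3 - <<'E'
from cell import env
import cv2,pickle
c=env.read_camera("wrist");cv2.imwrite("pics/w2.png",c["img"][:,:,::-1]);pickle.dump(c,open("w.pkl","wb"))
E
```

```text
t 4.8667 pos [0.5687 0.1027 0.3326] rot [-1.800e+02  9.000e-02  7.623e+01] F [-0.2 -0.2  0.4]
xyz cm [ 0.16 -0.16  5.66] twist [-0.    0.09 -0.17]
dock x,y [ 0.0014 -0.0031]
```

View pics/w2.png

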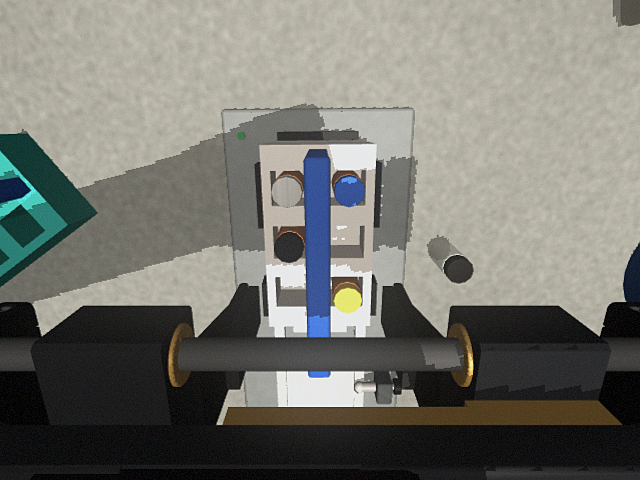

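The wrist view shows the open fingers straddling the blue bar, which spans rows 150–376 at column ~318. All four vials are seated. I'll check the bar centre before descending.

Run:
```python
import pickle
from h import *
c=pickle.load(open("w.pkl","rb"))
M=np.array([[.972,.235],[-.235,.972]])
for p in[(317,150),(319,376)]:
    X=ray(c,p,.12);print(X.round(4),((X[:2]-[.568,.106])@M).round(4))
```

```text
[0.5831 0.1732 0.12  ] [-0.0012  0.0689]
[0.5514 0.0406 0.12  ] [-0.0008 -0.0675]
```

Request:
servo_tool([
  {"xyz": [0.1, -0.2, 1.0], "twist": [0, 0, 0], "jaw": 0},
  {"xyz": [0.1, -0.2, 1.0], "twist": [0, 0, 0], "jaw": 0},
  {"xyz": [0.1, -0.2, 1.0], "twist": [0, 0, 0], "jaw": 0},
  {"xyz": [0.1, -0.2, 1.0], "twist": [0, 0, 0], "jaw": 0},
])

```text
time_s: 5.25
tool_pos: [0.5669, 0.1049, 0.3226]
tool_rot: [-180.0, 0.0, 76.3]
force: [0.4, 0.2, 0.6]
grip_width: 0.0849
grasp_force: 0.0
```

Request:
servo_tool([
  {"xyz": [0.1, 0, 1.5], "twist": [0, 0, 0], "jaw": 0},
  {"xyz": [0.2, 0, 3], "twist": [0, 0, 0], "jaw": 0},
  {"xyz": [0.2, 0, 4.2], "twist": [0, 0, 0], "jaw": 0},
  {"xyz": [0.2, 0, 4.7], "twist": [0, 0, 0], "jaw": 0},
  {"xyz": [0.2, 0, 4.7], "twist": [0, 0, 0], "jaw": 0.4},
  {"xyz": [0.2, 0, 4.7], "twist": [0, 0, 0], "jaw": 0.7},
  {"xyz": [0.2, 0, 4.7], "twist": [0, 0, 0], "jaw": 1},
  {"xyz": [0.2, 0, 4.7], "twist": [0, 0, 0], "jaw": 1},
  {"xyz": [0.2, 0, 4.7], "twist": [0, 0, 0], "jaw": 1},
  {"xyz": [0.2, 0, 4.7], "twist": [0, 0, 0], "jaw": 1},
], newtons=35)

```text
time_s: 6.08
tool_pos: [0.5677, 0.1074, 0.2763]
tool_rot: [180.0, -0.0, 76.3]
force: [-0.9, -0.1, -0.3]
grip_width: 0.0554
grasp_force: 0.0
```

Request:
servo_tool([
  {"xyz": [0, 0, 0], "twist": [0, 0, 0], "jaw": 1},
  {"xyz": [0, 0, 0], "twist": [0, 0, 0], "jaw": 1},
  {"xyz": [0, 0, 0], "twist": [0, 0, 0], "jaw": 1},
  {"xyz": [0, 0, 0], "twist": [0, 0, 0], "jaw": 1},
  {"xyz": [0, 0, 0], "twist": [0, 0, 0], "jaw": 1},
  {"xyz": [0, 0, 0], "twist": [0, 0, 0], "jaw": 1},
])

```text
time_s: 6.58
tool_pos: [0.5675, 0.1074, 0.2758]
tool_rot: [180.0, -0.0, 76.3]
force: [2.3, 0.8, 0.9]
grip_width: 0.0149
grasp_force: 1.1
```

Request:
servo_tool([
  {"xyz": [0, 0, 0], "twist": [0, 0, 0], "jaw": 1},
  {"xyz": [0, 0, 0], "twist": [0, 0, 0], "jaw": 1},
  {"xyz": [0, 0, 0], "twist": [0, 0, 0], "jaw": 1},
  {"xyz": [0, 0, 0], "twist": [0, 0, 0], "jaw": 1},
  {"xyz": [0, 0, -0.3], "twist": [0, 0, 0], "jaw": 1},
  {"xyz": [0, 0, -0.6], "twist": [0, 0, 0], "jaw": 1},
  {"xyz": [0, 0, -1.0], "twist": [0, 0, 0], "jaw": 1},
  {"xyz": [0, 0, -1.0], "twist": [0, 0, 0], "jaw": 1},
])

```text
time_s: 7.25
tool_pos: [0.5676, 0.1074, 0.2865]
tool_rot: [180.0, -0.0, 76.3]
force: [0.6, 0.4, -3.0]
grip_width: 0.0135
grasp_force: 35.0
```

The rack has lifted freely: the load is about 3 N, with no blocking. Now I lift the rest of the way gently.

Request:
servo_tool([
  {"xyz": [0, 0, -0.6], "twist": [0, 0, 0], "jaw": 1},
  {"xyz": [0, 0, -1.5], "twist": [0, 0, 0], "jaw": 1},
  {"xyz": [0, 0, -2.6], "twist": [0, 0, 0], "jaw": 1},
  {"xyz": [0, 0, -3.8], "twist": [0, 0, 0], "jaw": 1},
  {"xyz": [0, 0, -5.0], "twist": [0, 0, 0], "jaw": 1},
  {"xyz": [0, 0, -6.2], "twist": [0, 0, 0], "jaw": 1},
  {"xyz": [0, 0, -7.3], "twist": [0, 0, 0], "jaw": 1},
  {"xyz": [0, 0, -8.2], "twist": [0, 0, 0], "jaw": 1},
  {"xyz": [0, 0, -8.8], "twist": [0, 0, 0], "jaw": 1},
  {"xyz": [0, 0, -9.0], "twist": [0, 0, 0], "jaw": 1},
])

```text
time_s: 8.08
tool_pos: [0.5678, 0.1074, 0.3772]
tool_rot: [179.9, -0.1, 76.3]
force: [-0.3, 1.4, -2.5]
grip_width: 0.0136
grasp_force: 35.0
```

Request:
servo_tool([
  {"xyz": [0, 0, 0], "twist": [0, 0, 0], "jaw": 1},
  {"xyz": [0, 0, 0], "twist": [0, 0, 0], "jaw": 1},
  {"xyz": [0, 0, 0], "twist": [0, 0, 0], "jaw": 1},
  {"xyz": [0, 0, 0], "twist": [0, 0, 0], "jaw": 1},
  {"xyz": [0, 0, 0], "twist": [0, 0, 0], "jaw": 1},
  {"xyz": [0, 0, 0], "twist": [0, 0, 0], "jaw": 1},
  {"xyz": [0, 0, 0], "twist": [0, 0, 0], "jaw": 1},
  {"xyz": [0, 0, 0], "twist": [0, 0, 0], "jaw": 1},
])

```text
time_s: 8.75
tool_pos: [0.5675, 0.1074, 0.3757]
tool_rot: [-180.0, 0.0, 76.3]
force: [0.3, 0.7, -4.6]
grip_width: 0.0141
grasp_force: 35.0
```

```bash
python3 go.py .5675 .1045 .376 76.4;  python3 - <<'E'
from cell import env
import cv2
import numpy as np
a=env.read_camera("side")["img"];b=env.read_camera("wrist")["img"]
cv2.imwrite("pics/f.png",np.hstack([cv2.resize(a[120:340,180:420],(400,367)),cv2.resize(b,(400,367))])[:,:,::-1])
E
```

```text
t 8.75 pos [0.5675 0.1074 0.3757] rot [-179.99    0.     76.3 ] F [ 0.3  0.7 -4.6]
xyz cm [-0.28  0.07 -0.03] twist [-0.01  0.   -0.1 ]
dock x,y [-0.0008  0.0012]
```

View pics/f.png

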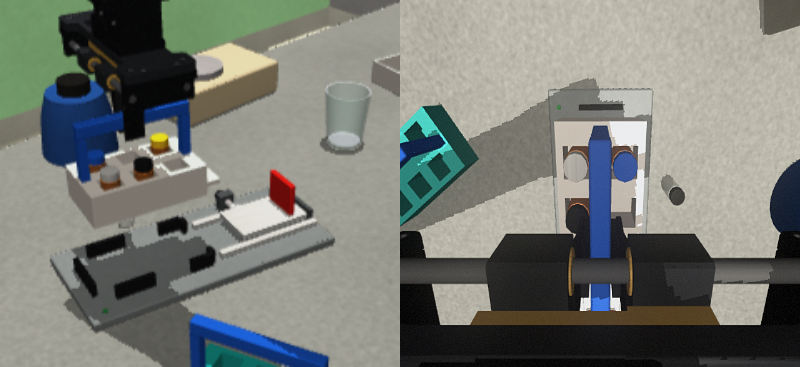

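The side view shows the rack hanging above the dock with the vials seated and the carriage open. I'll check the tilt numerically from the handle in the side view.

Run:
```python
from cell import env
from h import *
c=env.read_camera("side");ex=np.array([.972,-.235,0]);ey=np.array([.235,.972,0]);C=np.array([.5675,.1065,.2115])
ov=cv2.resize(c["img"][130:270,190:330],None,fx=4,fy=4,interpolation=cv2.INTER_CUBIC)
def P(x,y,z):return proj(c,C+ex*x+ey*y+np.array([0,0,z-.1]))
for x in(-.007,):
  for y in(-.067,.067):
    for z in(.092,.108):
      u=(P(x,y,z)-[190,130])*4;cv2.circle(ov,tuple(int(v) for v in u),4,(0,255,0),1)
for y in(-.07,.07):
  for z in(0,.04):
    u=(P(-.04,y,z)-[190,130])*4;cv2.circle(ov,tuple(int(v) for v in u),4,(255,0,255),1)
cv2.imwrite("pics/ov.png",ov[:,:,::-1]);o=env.get_obs();print(o["wrist_torque"],o["force"])
```

```text
[-0.04951946  0.02543932 -0.00424512] [ 1.13199895 -0.28470066 -3.92375712]
```

View pics/ov.png

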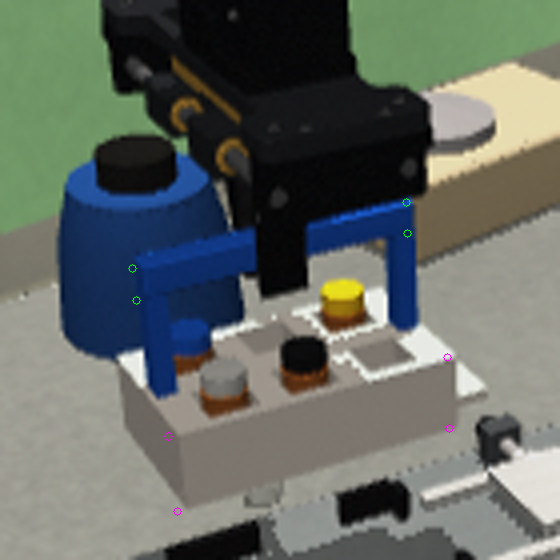

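The level-pose projection (green and magenta circles) matches the rack to about 2 image px, with block corners at (185,507) and (455,428) against predicted (177,511) and (450,428). The tilt is therefore about 0.01 rad. All four caps are seated.

```bash
python3 -c "
from cell import env
print(env.sign_off())"
```

```text
the job is handed in; nothing more can be done
None
```

The carriage was pushed into its open detent (about 50 mm travel), the rack is held level about 10 cm above its seat with all four vials in their pockets, and the job is handed in; the sign-off returned no verdict.

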